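# Find the tired spring mount and push its tag down

### The arm

A 6-joint arm with a two-finger parallel gripper is mounted at the origin on the work surface. World frame = base frame: x ahead of the robot, y to its left, z up, the work surface at z = 0. Lengths are in mm, angles in rad, forces in N, time in s.
With the tool pointing down it reaches from about 325 to 900 mm from the base axis. Payload 6.1 kg.
Tool frame: the origin (TCP) lies midway between the tips of the shut fingers; the grasp point (between the pads) lies 19 mm behind it (r.tcp_to_grasp is the y of the grasp point in the tool frame, in mm); y points along the fingers, z is the direction in which the jaws open and shut, and the axes are right-handed (so a half turn about y gives the same grasp; the last joint's range is limited). The gripper opens to 87 mm and grips with 3 to 60 N. Pads are 19 mm wide; open, the fingers measure 117 mm over their backs; the gripper's body (75 mm by 190 mm) begins 51 mm behind the grasp point.
Start: joints at [1.005, 0.22, 1.526, -0, 1.395, -0.126], TCP at [266.096, 565.516, 222.538] pointing down, gripper open.
Joint ranges: [-2.98, 2.98], [-0.91, 2.08], [0.09, 2.57], [-1.24, 4.39], [0.2, 2.65], [-2.68, 2.68]. Speed limits (rad/s): [2.57, 2.57, 3.01, 3.14, 3.14, 3.14].

### API

Orientations are given as a 3x3 rotation matrix whose columns are the frame's x, y, z axes.
In Python, from bench import r gives the robot as it stands.
- The arm moves only by the tool apply_moves, never from a script. Its argument "motion" is one flat list of numbers, 7 for each row, row after row: the shift along the world's x, y, z in mm, then the turn, a rotation vector about the world's x, y, z in rad, then the closure, from 0 (fully open) to 1 (shut). In form: [dx, dy, dz, wx, wy, wz, jaw, dx, dy, dz, wx, wy, wz, jaw, ...]. A call has 1 to 20 rows; each row is the pose to reach, as a shift and turn from the pose commanded when the call began; what a row does not reach only later rows make up. A row lasts 1/8 s, in which the tool goes at most 62.5 mm and 10.7 degrees, less where a joint would pass 70% of its speed; a pose out of reach is approached as far as the arm can. A call with a gripper value outside its range is refused whole. The fingers move at their own pace and stop on an object; "grip_force" is the grip in N (left out, the last holds). Time passes only in rows, so rows that repeat a pose let the fingers close. It gives the time, the measured TCP pose, the force and the opening at its end, in the units of the state.
- r.observe(): the state, without advancing time (a new reading comes with each control period).
- r.get_image(name): name is "scene" or "top"; returns a dict with "color" (480x640x3 uint8, red, green, blue), "K" (3x3 intrinsics, pixels), "k1" (the pictures are not rectified: a ray, as slopes to the right and down, at radius r is drawn at 1 + k1 r^2 times it, then the intrinsics apply), "R" (3x3) and "t" (3): a world point X has camera coordinates R X + t. Camera axes: x right, y down, z forward; pixel columns grow to the right and rows downward; lengths in mm; the calibration is good to about 2 mm. A picture is of the moment at which its call begins. There is no depth.
- r.sign_off(): hands the job in, once; it reports no verdict.
The state is a dict: "t": time; "joints": joint angles; "qd": joint speeds; "effort": joint torques, N m; "eef_pos": TCP position; "orientation": TCP orientation; "force": force on the tool from outside, world axes, zero at the start; "wrist_torque": the same for the moment, N m; "width": opening from 0.0 (shut) to 1.0 (fully open).
Only numpy, scipy, OpenCV 4.12 (cv2) and the standard library are available. Lean on these libraries where they do the work, as an engineer would, in place of code of your own. Each camera call takes 0.05 s, during which the arm holds its last target. There are 200 camera calls.

### The job

Three spring mounts from the packing room's sieve stand in test stands that look alike. With closed fingertips press each mount's round pad down by about a centimetre and let it come back, to find which is the softest; only after trying all three, push the white tag on the softest mount's stand fully down and leave the other two tags up. Nothing is to be gripped or lifted, and the loose things around the stands stay where they are.

Things in the scene. Friction and masses are not known exactly. Their poses are not given: they have to be found in the camera images.
- pad_p_top (a point): centre of the flat top of the round pad of stand p: steel cap with black rubber top, 44 mm across, on a coil spring; top 76 mm above the table when free. The stands look alike, fixed: base plate 170 x 84 x 12 mm, long way pointing away from the robot within 17 degrees; pad at the near end, tag at the far end, 90 mm between centres. The softest one's place varies, unseen
- pad_p (a joint): how far the pad of stand p is pressed straight down, m: 0 free, 0.016 at its hard stop; springs back when let go. Push grows evenly with depth from a small preload: at 10 mm the softest pad takes about 4 N, the next about 7 N, the stiffest about 13 N
- pointer_p (a joint): drag pointer of stand p, m: small brass lug (12 x 12 x 6 mm) beside the pad on the robot's left, under a steel tongue of the pad. The pad pushes it down and it stays there, so it keeps the deepest press (about 1 mm less than the pad's travel); 0 = never pressed
- tag_p_top (a point): centre of the flat top of the tag of stand p: white plastic head 24 mm along the stand by 38 mm across it, 5 mm thick, on a blade in a grey housing whose top is 38 mm above the table; tag top about 62 mm above the table when up, 44 mm when fully down; moves with the tag
- tag_p (a joint): how far the tag of stand p is pushed down, m: 0 to 0.003 at the start (up), 0.018 fully down on its stop. Takes about 4 N to move and stays where it is left
- pad_q_top (a point): centre of the flat top of the round pad of stand q: steel cap with black rubber top, 44 mm across, on a coil spring; top 76 mm above the table when free. The stands look alike, fixed: base plate 170 x 84 x 12 mm, long way pointing away from the robot within 17 degrees; pad at the near end, tag at the far end, 90 mm between centres. The softest one's place varies, unseen
- pad_q (a joint): how far the pad of stand q is pressed straight down, m: 0 free, 0.016 at its hard stop; springs back when let go. Push grows evenly with depth from a small preload: at 10 mm the softest pad takes about 4 N, the next about 7 N, the stiffest about 13 N
- pointer_q (a joint): drag pointer of stand q, m: small brass lug (12 x 12 x 6 mm) beside the pad on the robot's left, under a steel tongue of the pad. The pad pushes it down and it stays there, so it keeps the deepest press (about 1 mm less than the pad's travel); 0 = never pressed
- tag_q_top (a point): centre of the flat top of the tag of stand q: white plastic head 24 mm along the stand by 38 mm across it, 5 mm thick, on a blade in a grey housing whose top is 38 mm above the table; tag top about 62 mm above the table when up, 44 mm when fully down; moves with the tag
- tag_q (a joint): how far the tag of stand q is pushed down, m: 0 to 0.003 at the start (up), 0.018 fully down on its stop. Takes about 4 N to move and stays where it is left
- pad_r_top (a point): centre of the flat top of the round pad of stand r: steel cap with black rubber top, 44 mm across, on a coil spring; top 76 mm above the table when free. The stands look alike, fixed: base plate 170 x 84 x 12 mm, long way pointing away from the robot within 17 degrees; pad at the near end, tag at the far end, 90 mm between centres. The softest one's place varies, unseen
- pad_r (a joint): how far the pad of stand r is pressed straight down, m: 0 free, 0.016 at its hard stop; springs back when let go. Push grows evenly with depth from a small preload: at 10 mm the softest pad takes about 4 N, the next about 7 N, the stiffest about 13 N
- pointer_r (a joint): drag pointer of stand r, m: small brass lug (12 x 12 x 6 mm) beside the pad on the robot's left, under a steel tongue of the pad. The pad pushes it down and it stays there, so it keeps the deepest press (about 1 mm less than the pad's travel); 0 = never pressed
- tag_r_top (a point): centre of the flat top of the tag of stand r: white plastic head 24 mm along the stand by 38 mm across it, 5 mm thick, on a blade in a grey housing whose top is 38 mm above the table; tag top about 62 mm above the table when up, 44 mm when fully down; moves with the tag
- tag_r (a joint): how far the tag of stand r is pushed down, m: 0 to 0.003 at the start (up), 0.018 fully down on its stop. Takes about 4 N to move and stays where it is left
- label_roll: roll of paper labels standing on its flat side, 48 mm across, 30 mm high, between two stands; origin at the centre of its underside; leave it alone
- rubber_foot: loose spare rubber foot, 42 mm across, 28 mm high, between two stands; origin at the centre of its underside; leave it alone
- herb_jar: amber glass jar, 62 mm across, 85 mm high, beyond the stands on the robot's right; origin at the centre of its underside; leave it alone
- wrench: wrench lying beyond the middle stand, long axis is its x; origin at the centre of its underside; leave it alone
- scoop: steel spoon lying beyond the stands on the robot's left, long axis is its x; origin at the centre of its underside; leave it alone
- screw_cup: open grey cup, 60 mm across, 55 mm high, beside the middle stand's far end, to the right; origin at the centre of its underside; leave it alone
- sample_can: can 56 mm across, 70 mm high, to the robot's right; origin at the centre of its underside; leave it alone
Not all that is in view belongs to the job. What is shaped like the part that bears pad_q_top but red is not meant.

How it is judged:
By the outcome, as a careful person would: the job done as asked, in the order asked, and still so for the second after the job is handed in, with the robot touching nothing.
It also fails if it takes over 54 s, if anything falls off the work surface, if the arm or the gripper's body presses on something with over 40 N, if the wrist force passes 120 N, or if a joint passes its speed limit or range.

## Working session

There is one attempt and no reset: what is moved stays moved. The work goes in short steps, Python scripts to look and compute and a tool call to move; the robot and the scene stay as the last step left them, time stands still between calls to the robot, and variables do not carry over. Pictures are saved under pics/ and viewed, about 8 in all and at most 12, crops included, and the job is handed in when it is done.

Besides the shell and the picture viewer there is one more tool, called after "Emit:" as name(argument=value, ...) on one line, values as JSON. apply_moves: Moves the arm, as the interface text tells. Its arguments: {"type":"object","properties":{"motion":{"type":"array"},"grip_force":{"type":"number"}},"required":["motion"]}

```bash
mkdir -p pics; cat > h.py <<'E'
import numpy as np, cv2
from bench import r
def save(d,f): cv2.imwrite(f,d["color"][:,:,::-1])
def proj(d,X):
    c=np.asarray(d["R"])@np.asarray(X,float)+np.asarray(d["t"]).ravel(); s=c[:2]/c[2]; s=s*(1+d["k1"]*(s@s))
    K=np.asarray(d["K"]); return np.array([K[0,0]*s[0]+K[0,2],K[1,1]*s[1]+K[1,2]])
def ray(d,u,v,z):
    K=np.asarray(d["K"]); p=np.array([(u-K[0,2])/K[0,0],(v-K[1,2])/K[1,1]]); s=p.copy()
    for _ in range(30): s=p/(1+d["k1"]*(s@s))
    R=np.asarray(d["R"]); t=np.asarray(d["t"]).ravel(); C=-R.T@t; w=R.T@np.array([s[0],s[1],1]); return C+w*(z-C[2])/w[2]
E
python3 - <<'E'
from h import *
for n in("top","scene"):
    d=r.get_image(n); save(d,f"pics/{n}0.png"); print(n,d["K"],d["k1"],-np.asarray(d["R"]).T@np.asarray(d["t"]).ravel())
print(r.observe())
E
```

```text
top [[570.91574748   0.         321.34457254]
 [  0.         570.91574748 242.99574099]
 [  0.           0.           1.        ]] -0.029210108914735022 [ 356.15209123  -53.00649817 1284.54428945]
scene [[496.94516912   0.         317.318602  ]
 [  0.         496.94516912 236.19800254]
 [  0.           0.           1.        ]] 0.01964843445864006 [1009.16098742  777.927808    873.13266687]
{'t': 0.1, 'joints': array([ 1.00490058e+00,  2.21170967e-01,  1.52752932e+00,  2.61529533e-05,
        1.39472067e+00, -1.26109918e-01]), 'qd': array([ 1.77084445e-04, -3.72930992e-04, -1.61950302e-03,  1.31522324e-03,
        9.64661856e-04,  2.13499252e-05]), 'effort': array([ 1.91475847e-03, -4.95947421e+01, -3.88514614e+01,  7.02670659e-02,
        5.14731102e-02, -5.13144812e-05]), 'eef_pos': array([265.77721389, 565.03061434, 221.51471751]), 'orientation': array([[ 9.04840779e-01, -1.00202163e-03,  4.25748942e-01],
       [-4.25750044e-01, -1.52948370e-03,  9.04839522e-01],
       [-2.55492705e-04, -9.99998328e-01, -1.81054998e-03]]), 'force': array([-0.01776728,  0.85243957,  0.33583046]), 'wrist_torque': array([0.02603565, 0.02220451, 0.03321505]), 'width': 1.0012393359669411}
```

View pics/top0.png

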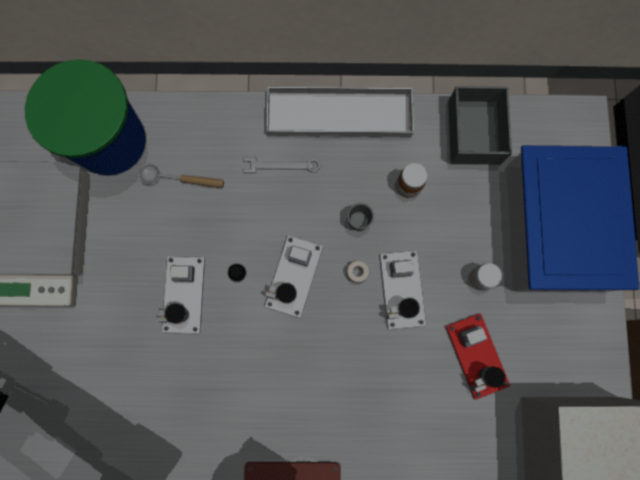

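View pics/scene0.png

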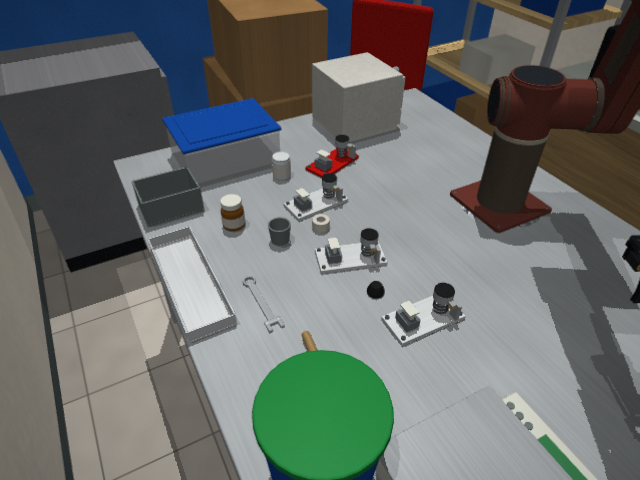

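The top view shows three white stands, with black pads at (176,313), (286,293) and (409,308) and tags at (181,272), (300,255) and (402,268). Two things could be mistaken for a pad: the red stand's pad at (492,377), a decoy, and the black rubber foot at (237,272). I choose the three on white plates and will check them in one crop.

```bash
python3 - <<'E'
from h import *
d=r.get_image("top"); im=d["color"]; g=im.max(2).astype(int); s=im.max(2).astype(int)-im.min(2)
big=cv2.resize(im[225:345,150:440],None,fx=2.75,fy=2.75,interpolation=cv2.INTER_CUBIC)
def blob(m,u,v,w):
    k=np.zeros_like(m); k[v-w:v+w+1,u-w:u+w+1]=m[v-w:v+w+1,u-w:u+w+1]
    n,l,st,c=cv2.connectedComponentsWithStats(k); i=1+st[1:,4].argmax(); return c[i],st[i]
for nm,p,t in(("L",(176,313),(181,272)),("M",(286,293),(300,255)),("R",(409,308),(402,268))):
    a,sa=blob((g<28).astype(np.uint8),*p,14); b,sb=blob((g>195).astype(np.uint8),*t,13)
    P=ray(d,*a,76);T=ray(d,*b,61)
    print(nm,a,sa,P.round(1),b,sb,T.round(1),np.linalg.norm((T-P)[:2]),np.degrees(np.arctan2(*(T-P)[[1,0]])))
    for q in(a,b): cv2.circle(big,tuple(int(x) for x in (q-[150,225]+.5)*2.75),2,(255,0,0),-1)
cv2.imwrite("pics/crop1.png",big[:,:,::-1])
E
```

```text
Traceback (most recent call last):
ValueError: attempt to get argmax of an empty sequence
```

```bash
cat > m.py <<'E'
from h import *
d=r.get_image("top"); im=d["color"]; g=im.max(2).astype(int)
big=cv2.resize(im[225:345,150:440],None,fx=2.75,fy=2.75,interpolation=cv2.INTER_CUBIC)
def blob(m,u,v,w):
    k=np.zeros_like(m); k[v-w:v+w+1,u-w:u+w+1]=m[v-w:v+w+1,u-w:u+w+1]
    n,l,st,c=cv2.connectedComponentsWithStats(k); i=1+st[1:,4].argmax(); return c[i],st[i]
for nm,p,t in(("L",(176,313),(181,272)),("M",(286,293),(300,255)),("R",(409,308),(402,268))):
    hi=np.percentile(g[t[1]-8:t[1]+9,t[0]-8:t[0]+9],[50,80,95]); print(hi, g[p[1]-3:p[1]+3,p[0]-3:p[0]+3].mean())
    a,sa=blob((g<40).astype(np.uint8),*p,14); b,sb=blob((g>hi[2]-14).astype(np.uint8),*t,9)
    P=ray(d,*a,76);T=ray(d,*b,61)
    print(nm,a,sa,P.round(1),b,sb,T.round(1),np.linalg.norm((T-P)[:2]),np.degrees(np.arctan2(*(T-P)[[1,0]])))
    for q in(a,b): cv2.circle(big,tuple(int(x) for x in (q-[150,225]+.5)*2.75),2,(255,0,0),-1)
cv2.imwrite("pics/crop1.png",big[:,:,::-1])
E
python3 m.py
```

```text
[140. 147. 148.] 17.11111111111111
L [174.9379085  312.99346405] [165 304  21  19 306] [416.6 247.4  76. ] [179.43333333 271.3       ] [172 267  16  10 150] [506.8 245.8  61. ] 90.27484157761806 -1.0216008196792377
[141. 150. 150.] 17.52777777777778
M [285.72893773 292.58608059] [277 284  19  18 273] [461.2  14.8  76. ] [299.08843537 253.24489796] [291 247  17  13 147] [548.1 -11.9  61. ] 90.85229648004322 -17.10044049196298
[134. 149. 150.] 17.694444444444443
R [408.3415493 307.6056338] [399 299  20  18 284] [ 431.1 -244.5   76. ] [403.48026316 266.28289474] [395 261  17  11 152] [ 521.1 -238.1   61. ] 90.18018977169136 4.072406312963245
```

View pics/crop1.png

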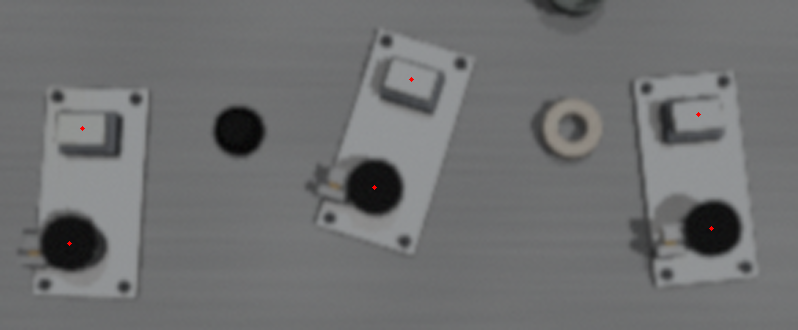

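Crop check: the dots sit on the three pads and three white tags on white plates. Pad to tag comes out at 90 mm for each, as described. I go above the left pad with the jaws shut.

Emit:
apply_moves(motion=[20,-40,0,0,0,0.06,1,40,-85,0,0,0,0.12,1,60,-130,0,0,0,0.18,1,80,-175,0,0,0,0.24,1,100,-215,-10,0,0,0.3,1,120,-255,-40,0,0,0.36,1,138,-290,-75,0,0,0.42,1,147,-310,-95,0,0,0.44,1,151,-318.5,-112.5,0,0,0.44,1,151,-318.5,-122.5,0,0,0.44,1,151,-318.5,-122.5,0,0,0.44,1,151,-318.5,-122.5,0,0,0.44,1,151,-318.5,-122.5,0,0,0.44,1], grip_force=10)

```text
t: 1.82
eef_pos: [417.5, 247.8, 100.9]
orientation: [[1.0, 0.001, -0.001], [0.001, 0.001, 1.0], [0.001, -1.0, 0.001]]
force: [1.1, 0.1, 0.4]
width: 0.004
```

```bash
python3 - <<'E'
from h import *
for i in range(3):
    o=r.observe(); print(o["t"],o["eef_pos"],o["force"],o["width"],o["joints"].round(2))
    d=r.get_image("top")
print(o["orientation"].round(3))
s=r.get_image("scene"); P=proj(s,[417,247,76]).astype(int); print(P)
im=s["color"][P[1]-75:P[1]+75,P[0]-100:P[0]+100]; a=cv2.resize(im,None,fx=2,fy=2)
P=proj(d,[417,247,76]).astype(int); b=cv2.resize(d["color"][P[1]-50:P[1]+50,P[0]-66:P[0]+66],(400,300)); 
cv2.imwrite("pics/c2.png",np.hstack([a,b])[:,:,::-1])
E
```

```text
1.825 [417.45106601 247.80639353 100.87616298] [1.12709006 0.10863701 0.44094194] 0.0038802314591815934 [ 0.37  0.01  2.    0.    1.13 -1.2 ]
1.875 [417.42338296 247.6569738  100.78754232] [-0.88721636  0.1515656   0.14567852] 0.003408108226768957 [ 0.37  0.01  2.    0.    1.13 -1.2 ]
1.925 [417.38100604 247.5032543  100.68213872] [ 0.22608023 -0.66842416  0.1317588 ] 0.008971017158120327 [ 0.37  0.01  2.    0.    1.13 -1.2 ]
[[ 1.     0.001 -0.001]
 [ 0.001  0.     1.   ]
 [ 0.001 -1.     0.   ]]
[442 288]
```

View pics/c2.png

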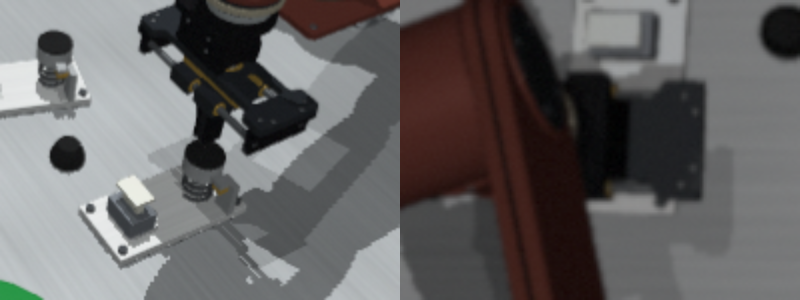

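The shut fingertips are centred over the left pad, seen in the left crop at about (205,145). I press to about z 66.

Emit:
apply_moves(motion=[0,0,-10,0,0,0,1,0,0,-18,0,0,0,1,0,0,-22,0,0,0,1,0,0,-25,0,0,0,1,0,0,-28,0,0,0,1,0,0,-31,0,0,0,1,0,0,-33,0,0,0,1,0,0,-34,0,0,0,1,0,0,-34,0,0,0,1,0,0,-34,0,0,0,1,0,0,-34,0,0,0,1,0,0,-34,0,0,0,1])

```text
t: 3.52
eef_pos: [416.9, 246.9, 66.4]
orientation: [[1.0, -0.0, -0.0], [0.0, -0.0, 1.0], [-0.0, -1.0, -0.0]]
force: [-3.7, -2.1, 5.6]
width: 0.008
```

```bash
cat > f.py <<'E'
from h import *
F=[];Z=[]
for i in range(10):
    o=r.observe(); F.append(o["force"]); Z.append(o["eef_pos"]); r.get_image("scene")
print(o["t"],np.mean(Z,0).round(2),np.std(Z,0).round(2),np.mean(F,0).round(2),np.std(F,0).round(2),Z[0][2],Z[-1][2])
E
python3 f.py
```

```text
3.975 [416.91 246.91  66.37] [0.02 0.01 0.01] [-4.19 -2.03  6.34] [0.56 0.38 0.48] 66.37464251772731 66.36381954121285
```

Emit:
apply_moves(motion=[0,0,5,0,0,0,1,0,0,12,0,0,0,1,0,0,30,0,0,0,1,0,0,50,0,0,0,1,0,0,50,0,0,0,1,6,-35,50,0,0,0,1,15,-80,50,0,0,0,1,24,-125,50,0,0,0,1,33,-170,50,0,0,0,1,40,-210,50,0,0,0,1,44,-232,45,0,0,0,1,44,-232,34,0,0,0,1,44,-232,34,0,0,0,1,44,-232,34,0,0,0,1,44,-232,34,0,0,0,1])

```text
t: 5.9
eef_pos: [461.2, 15.7, 100.2]
orientation: [[1.0, 0.0, -0.002], [0.002, 0.0, 1.0], [0.0, -1.0, 0.0]]
force: [0.5, 0.5, -0.2]
width: 0.007
```

```bash
python3 f.py; python3 - <<'E'
from h import *
s=r.get_image("scene"); P=proj(s,[461,15,76]).astype(int)
a=cv2.resize(s["color"][P[1]-75:P[1]+75,P[0]-60:P[0]+140],None,fx=3,fy=3); print(P)
cv2.imwrite("pics/c3.png",a[:,:,::-1])
E
```

```text
6.35 [461.24  15.31 100.24] [0.06 0.24 0.08] [ 0.08 -0.22 -0.12] [0.44 0.61 0.35] 100.23427515686477 100.09870506825064
[368 233]
```

View pics/c3.png

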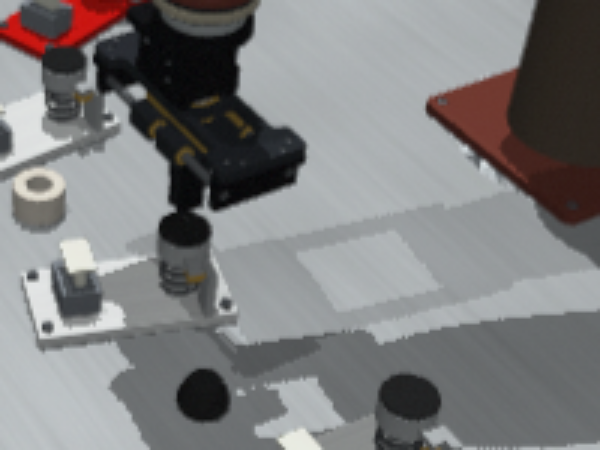

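The fingers are over the middle pad (crop 185,225). The left pad has sprung back, and the free-air force bias is about 0. I press the middle pad.

Emit:
apply_moves(motion=[0,0,-10,0,0,0,1,0,0,-18,0,0,0,1,0,0,-22,0,0,0,1,0,0,-25,0,0,0,1,0,0,-28,0,0,0,1,0,0,-31,0,0,0,1,0,0,-33,0,0,0,1,0,0,-34,0,0,0,1,0,0,-34,0,0,0,1,0,0,-34,0,0,0,1,0,0,-34,0,0,0,1,0,0,-34,0,0,0,1])

```text
t: 7.95
eef_pos: [460.7, 15.1, 66.9]
orientation: [[1.0, -0.001, -0.0], [0.0, -0.0, 1.0], [-0.001, -1.0, -0.0]]
force: [-7.0, 1.2, 11.7]
width: 0.005
```

```bash
python3 f.py
```

```text
8.4 [460.62  15.08  66.91] [0.02 0.01 0.01] [-7.31  0.8  11.69] [0.53 0.56 0.54] 66.94487341026168 66.90280826629326
```

Emit:
apply_moves(motion=[0,0,5,0,0,0,1,0,0,12,0,0,0,1,0,0,30,0,0,0,1,0,0,50,0,0,0,1,0,0,50,0,0,0,1,-4,-35,50,0,0,0,1,-9,-80,50,0,0,0,1,-14,-125,50,0,0,0,1,-20,-170,50,0,0,0,1,-25,-215,50,0,0,0,1,-30,-250,50,0,0,0,1,-30,-259.5,45,0,0,0,1,-30,-259.5,34,0,0,0,1,-30,-259.5,34,0,0,0,1,-30,-259.5,34,0,0,0,1,-30,-259.5,34,0,0,0,1])

```text
t: 10.45
eef_pos: [431.5, -243.9, 100.3]
orientation: [[1.0, 0.0, -0.001], [0.001, -0.0, 1.0], [0.0, -1.0, -0.0]]
force: [0.0, -0.2, 0.1]
width: 0.004
```

```bash
python3 f.py
```

```text
10.9 [ 431.31 -244.36  100.27] [0.15 0.2  0.12] [0.24 0.07 0.23] [0.43 0.58 0.32] 100.3110956566155 100.0688482344747
```

Emit:
apply_moves(motion=[0,0,-10,0,0,0,1,0,0,-18,0,0,0,1,0,0,-22,0,0,0,1,0,0,-25,0,0,0,1,0,0,-28,0,0,0,1,0,0,-31,0,0,0,1,0,0,-33,0,0,0,1,0,0,-34,0,0,0,1,0,0,-34,0,0,0,1,0,0,-34,0,0,0,1,0,0,-34,0,0,0,1,0,0,-34,0,0,0,1])

```text
t: 12.45
eef_pos: [431.1, -244.4, 66.0]
orientation: [[1.0, -0.0, -0.0], [0.0, 0.0, 1.0], [-0.0, -1.0, 0.0]]
force: [-2.5, 1.2, 2.7]
width: 0.004
```

```bash
python3 f.py
```

```text
12.9 [ 431.09 -244.46   66.04] [0.02 0.02 0.02] [-2.16  1.74  3.25] [0.49 0.3  0.42] 66.03422887046999 66.06276522837548
```

The forces at about 1 cm were 6.3 N (left, 9.6 mm), 11.7 N (middle, 9.1 mm) and 3.3 N (right, 10 mm), so the right stand is the softest. I go above its tag.

Emit:
apply_moves(motion=[0,0,5,0,0,0,1,0,0,12,0,0,0,1,0,0,30,0,0,0,1,0,0,45,0,0,0,1,0,0,45,0,0,0,1,30,2,45,0,0,0,1,65,5,45,0,0,0,1,90,6.5,40,0,0,0,1,90,6.5,19,0,0,0,1,90,6.5,14,0,0,0,1,90,6.5,14,0,0,0,1,90,6.5,14,0,0,0,1])

```text
t: 14.45
eef_pos: [521.3, -238.4, 80.8]
orientation: [[1.0, 0.001, 0.0], [-0.0, -0.001, 1.0], [0.001, -1.0, -0.001]]
force: [0.2, -0.3, 0.5]
width: 0.006
```

```bash
python3 f.py; python3 - <<'E'
from h import *
s=r.get_image("scene"); P=proj(s,[521,-238,62]).astype(int)
a=cv2.resize(s["color"][P[1]-60:P[1]+60,P[0]-80:P[0]+80],None,fx=4,fy=4,interpolation=cv2.INTER_CUBIC); print(P)
cv2.imwrite("pics/c4.png",a[:,:,::-1])
E
```

```text
14.9 [ 521.3  -238.24   80.63] [0.1  0.15 0.28] [ 0.25 -0.04  0.21] [0.31 0.52 0.29] 80.8347392284126 80.16701052065882
[301 191]
```

View pics/c4.png

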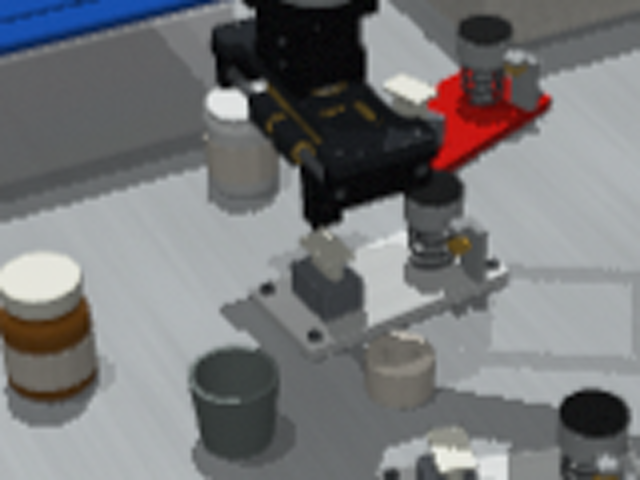

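The fingers are above the right stand's tag (crop 325,215–250) with clear space around them. I push down.

Emit:
apply_moves(motion=[0,0,-10,0,0,0,1,0,0,-18,0,0,0,1,0,0,-22,0,0,0,1,0,0,-26,0,0,0,1,0,0,-30,0,0,0,1,0,0,-34,0,0,0,1,0,0,-36,0,0,0,1,0,0,-37,0,0,0,1,0,0,-37,0,0,0,1,0,0,-37,0,0,0,1])

```text
t: 16.25
eef_pos: [521.1, -238.0, 44.3]
orientation: [[1.0, -0.0, -0.0], [0.0, 0.0, 1.0], [-0.0, -1.0, 0.0]]
force: [-6.9, 3.2, 12.6]
width: 0.001
```

```bash
python3 f.py
```

```text
16.7 [ 521.12 -237.96   44.28] [0.01 0.01 0.01] [-6.42  3.45 12.78] [0.45 0.4  0.44] 44.29232506895394 44.27391885791446
```

Emit:
apply_moves(motion=[0,0,-0.5,0,0,0,1,0,0,-1,0,0,0,1,0,0,-1,0,0,0,1,0,0,-1,0,0,0,1])

```text
t: 17.25
eef_pos: [521.2, -238.0, 44.2]
orientation: [[1.0, -0.0, -0.0], [0.0, -0.0, 1.0], [-0.0, -1.0, -0.0]]
force: [-8.7, 4.3, 19.3]
width: 0.006
```

```bash
python3 f.py
```

```text
17.7 [ 521.2  -238.     44.22] [0.01 0.01 0.01] [-9.16  5.07 19.66] [0.44 0.42 0.39] 44.22713821984926 44.202299679489656
```

Emit:
apply_moves(motion=[0,0,4,0,0,0,1,0,0,15,0,0,0,1,0,0,50,0,0,0,1,0,0,90,0,0,0,1,0,0,130,0,0,0,1,0,0,170,0,0,0,1,-20,40,200,0,0,0,1,-50,80,220,0,0,0,1,-80,130,230,0,0,0,1,-100,180,230,0,0,0,1,-120,230,230,0,0,0,1,-120,280,230,0,0,0,1,-120,330,230,0,0,0,1,-120,380,230,0,0,0,1,-120,380,230,0,0,0,1,-120,380,230,0,0,0,1,-120,380,230,0,0,0,1])

```text
t: 19.88
eef_pos: [401.4, 140.9, 272.1]
orientation: [[1.0, 0.0, 0.002], [-0.002, -0.0, 1.0], [0.0, -1.0, -0.0]]
force: [0.0, 0.4, 1.2]
width: 0.009
```

```bash
python3 f.py; python3 - <<'E'
from h import *
s=r.get_image("scene"); save(s,"pics/s5.png"); 
a=cv2.resize(s["color"][150:350,270:470],(600,600),interpolation=cv2.INTER_CUBIC)
cv2.imwrite("pics/c5.png",a[:,:,::-1])
E
```

```text
20.325 [401.29 141.26 272.08] [0.07 0.34 0.02] [-0.18 -0.03  0.14] [0.5  0.43 0.57] 272.08539383212906 272.0537996242584
```

View pics/c5.png

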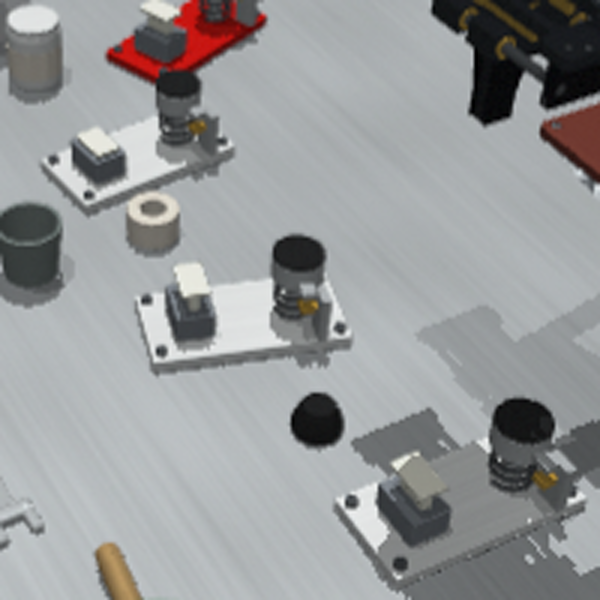

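The right stand's tag sits on its housing (97,145), while the middle (190,285) and left (415,475) tags are up. All three pads are free, their lugs have dropped, and the loose things are in place. Handing in.

```bash
python3 -c "from bench import r; print(r.sign_off())"
```

```text
the job is handed in; nothing more can be done
None
```

I pressed all three pads with closed fingertips, found the right-hand stand the softest, then pushed its white tag down to the stop. I handed the job in at about 20 s of the 54 s limit.

| Stand | Press depth (mm) | Force (N) |
|---|---|---|
| Left | 9.6 | 6.3 |
| Middle | 9.1 | 11.7 |
| Right | 10.0 | 3.3 |

- **Tag:** it stopped at z ≈ 44.2 mm. Commanding 1 mm lower only raised the force from 12.8 to 19.7 N, so it is on its stop.
- **Last picture:** the right tag is down and the other two are up. All pads have sprung back, the loose things in that crop are unmoved, and the arm is clear. I did not look again at things outside the crop.
- **Disagreements:** none of the checks failed. The sideways force while pressing (2–10 N) was higher than I expected, but it does not change the ranking.

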